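Prove the end-block glue joints on a violin mould

TASK

The two end blocks were glued into the violin mould last night: prove both joints by gripping each block and pulling it straight up with a steady 12 newtons or so, kept on for at least a second and never more than 20. Leave the sound block where it is; draw the one whose glue has failed out of its recess and set it down, without dropping it, inside the white tray for re-gluing. Do not disturb the other things on the bench.

Things in the scene. Friction and masses are not known exactly. Their poses are not given: they have to be found in the camera images.
- mould: violin mould, a plywood plate 14 mm thick in violin outline, 345 mm long along its y (wide bout +y, 204 mm; narrow bout -y, 160 mm), flat on the bench and held fast; origin at the centre of its underside. An open recess in each end, 50 mm wide, 16.5 mm deep, holds a block: block centres at y = +166.5 and -166.5 mm, x = 0
- holdfast (a point): top of the steel holdfast that keeps the mould down, 103 mm above the bench, 20 mm thick, beside the waist; its shank stands at mould x = +85 mm and its arm arches to a pad at mould x = 12 mm, y = 0
- block_1: one end block: upright spruce blank 50 mm (x) by 20 mm (y) by 36 mm high, about 20 g; origin at the centre of its underside, axes along the mould's. It stands on the bench in the recess at either end of the mould: lower 14 mm in the recess, 22 mm above the mould, outer face 4 mm proud. Grip across the 20 mm, one finger outside the mould's end, tips 4 mm clear of the mould
- block_2: the other end block, alike in size and look; which is at which end varies, and only a pull tells which has failed. A sound joint gives under 1 mm at 12 N and tears above 20 N. A failed one never bears 8 N: it slides up, wedged by 3 to 7 N of rubbing, and is free 14 mm up
- tray: white enamel tray for re-gluing, 180 mm (x) by 130 mm (y), open, fixed; rim 25 mm high, wall and floor 4 mm thick (inner floor 172 x 122 mm); origin at the centre of its underside. It stands left or right of the mould, with a stack of notebooks 68 mm high on the other side
- finger_plane: bystander: small brass thumb plane, 46 x 22 x 31 mm, standing on the mould's wide bout; origin at the centre of its underside
- chisel: bystander: chisel 227 mm long and 27 mm thick lying along its x, between robot and mould; origin on the bench under the ferrule, near the middle
- glue_jar: bystander: amber jar, 60 mm across, 85 mm high, beyond the end of the mould; origin at the centre of its underside
- spool_clamp: bystander: wooden spool clamp standing upright, 38 mm across, 110 mm high, beyond the end of the mould; origin at the centre of its underside
- blank_1: bystander: square corner-block blank 26 x 26 x 36 mm standing between robot and mould; origin at the centre of its underside
- blank_2: bystander: a second such corner-block blank

How it is judged:
On the way:
1. the sound joint has carried a steady upward pull of 9 to 17 N for one second (height (world z) of block_1 between 0.0005 and 0.000944444 m and contact force between the fingers and block_1 above 1 N), for 1 s.
At the end, for the whole second after the job is handed in: the failed block rests still and let go on the floor of the white tray, wholly out of the mould (upright or on any side, its origin inside the walls and less than 32 mm above the tray's underside); the sound block stands unloaded in its recess, untorn (x of block_2 in the frame of tray between -0.086 and 0.086 m and y of block_2 in the frame of tray between -0.061 and 0.061 m and z of block_2 in the frame of tray below 0.032 m and linear speed of block_2 below 0.02 m/s and contact force between block_2 and tray above 0.03 N and height (world z) of block_1 between -0.000111111 and 0.000111111 m); the robot touches nothing.
It fails at once if the sound joint is torn by an upward pull of more than 20 N (height (world z) of block_1 above 0.00111111 m).
It fails at once if the failed block is dropped or thrown: it moves faster than 0.6 m/s with no finger on it (a fall of about 2 cm) (contact force between the fingers and block_2 below 0.05 N and linear speed of block_2 above 0.6 m/s).
It fails at once if a bystander (plane, chisel, jar, spool clamp or corner blank) is moved more than 20 mm (distance of any of finger_plane, chisel, glue_jar, spool_clamp, blank_1, blank_2 from where it was at the start of the episode above 0.02 m).
It also fails if it takes over 69 s, if anything falls off the work surface, if the arm or the gripper's body presses on something with over 40 N, if the wrist force passes 120 N, or if a joint passes its speed limit or range.

ROBOT

A 6-joint arm with a two-finger parallel gripper is mounted at the origin on the work surface. World frame = base frame: x ahead of the robot, y to its left, z up, the work surface at z = 0. Lengths are in m, angles in rad, forces in N, time in s.
With the tool pointing down it reaches from about 0.275 to 0.85 m from the base axis. Payload 5.2 kg.
Tool frame: the origin (TCP) lies on the front face of the gripper's body, between the roots of the fingers; the fingertips stand 73 mm ahead of it and the grasp point (between the pads) lies 54 mm ahead of it; z points along the fingers, y is the line along which they close (so a half turn about z gives the same grasp; the last joint's range is limited). The gripper opens to 85 mm and grips with 20 to 120 N. Pads are 22 mm wide; open, the fingers measure 114 mm over their backs; the gripper's body (76 mm by 85 mm) begins 54 mm behind the grasp point. The pads swing forward as they close: fully open they stand 13 mm farther back than shut.
Start: joints at [-1.323, 0.259, 1.535, -0, 1.348, -0.203], TCP at [0.24, -0.495, 0.304] pointing down, gripper open.
Joint ranges: [-3.14, 3.14], [-0.91, 2.08], [0.19, 2.58], [-1.22, 4.36], [0.22, 2.71], [-3.12, 3.12]. Speed limits (rad/s): [2.57, 2.57, 3.14, 3.14, 3.14, 3.14].

INTERFACE

Orientations are given as a rotation vector (axis times angle).
In Python, from plant import arm gives the robot as it stands.
- The arm moves only by the shell command python3 -m pendant 'ROWS' [FORCE]. ROWS is JSON, a list of rows, each a list of 3 entries, a list of its own where there are three numbers: the shift along the tool's x, y, z in m, then the turn, a rotation vector about the tool's x, y, z in degrees, then the closure, from -1 (fully open) to 1 (shut). A call has exactly 10 rows; each row is the pose to reach, as a shift and turn from the pose commanded when the call began, along the tool's axes at that moment; what a row does not reach only later rows make up. A row lasts 1/12 s, in which the tool goes at most 41.7 mm and 7.16 degrees, less where a joint would pass 70% of its speed; a pose out of reach is approached as far as the arm can. A call with a gripper value outside its range is refused whole. The fingers move at their own pace and stop on an object; FORCE is the grip in N (left out, the last holds). Time passes only in rows, so rows that repeat a pose let the fingers close, or fill a call up. It gives the time, the measured TCP pose, the force, the opening and the grip force at its end, in the units of the state.
- arm.read_state(): the state, without advancing time (a new reading comes with each control period).
- arm.get_image(name): name is "side" or "top" or "wrist"; returns a dict with "color" (480x640x3 uint8, blue, green, red), "fx", "fy", "cx", "cy" (pixels), "R" (3x3) and "t" (3): a world point X has camera coordinates R X + t; the wrist camera has in their place "mount" (4x4, takes a point from camera to tool coordinates, whose origin is the TCP and whose axes are the flange's). Camera axes: x right, y down, z forward; pixel columns grow to the right and rows downward; lengths in m; the calibration is good to about 2 mm. A picture is of the moment at which its call begins: read the wrist's pose just before it. There is no depth.
- arm.finish_job(): hands the job in; it is judged then, once.
Trained networks look in a picture, given as the dict that the camera call returned (one of the last four; its "shot" number tells which), for a name from the list of things; names that differ only in an ending like _2 or _b are one class to them, and where a whole thing is asked for, a point or a joint stands for the part that bears it (a point fixed in the world has none). Each returns a list of dicts, best first, with "confidence" (0 to 1); they miss things now and then, are a little off and sometimes report something else, mostly with a low value. They report only what shows in the picture. A call takes as long as a camera call.
- arm.spot_in(query, picture): "centre" ([x, y, z] in m, in world coordinates, good to about 4 mm: the middle of the surface that is visible of it).
- arm.regions_of(query, picture): "pixels" (480x640 bool, what is visible of it).
- arm.tip_of(query, picture): "centre" ([x, y, z] in m, in world coordinates, good to about 4 mm: a listed point, or the origin of a listed thing).
The state is a dict: "time_s": time; "q": joint angles; "joint_velocities": joint speeds; "joint_torque": joint torques, N m; "ee_pos": TCP position; "ee_rot": TCP orientation; "wrist_force": force on the tool from outside, world axes, zero at the start; "ft_torque": the same for the moment, N m; "finger_gap": finger opening in m; "finger_force": force on a finger pad.
Only numpy, scipy, OpenCV 4.12 (cv2) and the standard library are available. Lean on these libraries where they do the work, as an engineer would, in place of code of your own. Each camera call takes 0.05 s, during which the arm holds its last target. There are 200 camera calls.

## Working session

There is one attempt and no reset: what is moved stays moved. The work goes in short steps, Python scripts to look and compute and a shell command to move; the robot and the scene stay as the last step left them, time stands still between calls to the robot, and variables do not carry over. Pictures are saved under pics/ and viewed, at most 10 in all, crops included, and the job is handed in when it is done.

```bash
ls; mkdir -p pics
cat > h.py <<'E'
import numpy as np, cv2
from scipy.spatial.transform import Rotation as Ro
from plant import arm
def ray(p,u,v,z):
    R=np.array(p["R"]);t=np.array(p["t"]);c=-R.T@t
    d=R.T@np.array([(u-p["cx"])/p["fx"],(v-p["cy"])/p["fy"],1]);s=(z-c[2])/d[2];return c+s*d
def proj(p,X):
    c=np.array(p["R"])@np.array(X)+np.array(p["t"]);return [round(p["fx"]*c[0]/c[2]+p["cx"]),round(p["fy"]*c[1]/c[2]+p["cy"])]
E
python3 - <<'E'
from h import *
s=arm.read_state();print({k:np.round(v,4) for k,v in s.items()})
for n in("top","side"):
    p=arm.get_image(n);cv2.imwrite(f"pics/{n}0.png",p["color"])
    print(n,"cam",np.round(-np.array(p["R"]).T@p["t"],3))
    for q in("mould","holdfast","block_1","tray","finger_plane","chisel","glue_jar","spool_clamp","blank_1"):
        for d in arm.tip_of(q,p)[:3]: print(q,np.round(d["centre"],3),round(d["confidence"],2),proj(p,d["centre"]))
E
```

```text
pics
{'time_s': np.float64(0.0), 'q': array([-1.3228,  0.2594,  1.5361,  0.    ,  1.348 , -0.2028]), 'joint_velocities': array([-0.0006,  0.0007, -0.0012, -0.0002, -0.0015, -0.0001]), 'joint_torque': array([-3.00000e-04, -4.46035e+01, -2.90573e+01, -3.00000e-04,
        1.19000e-02, -0.00000e+00]), 'ee_pos': array([ 0.2395, -0.4947,  0.3031]), 'ee_rot': array([-3.0603e+00, -7.0170e-01,  1.0000e-04]), 'wrist_force': array([-0.0285,  0.1477, -0.7616]), 'ft_torque': array([-0.0138, -0.0007,  0.0162]), 'finger_force': np.float64(0.0), 'finger_gap': np.float64(0.0853)}
top cam [0.365 0.015 1.29 ]
mould [ 0.599 -0.001 -0.003] 0.69 [328, 223]
mould [0.558 0.087 0.015] 0.64 [295, 236]
holdfast [ 0.664 -0.005  0.105] 0.85 [331, 189]
block_1 [0.618 0.168 0.003] 0.66 [266, 215]
block_1 [ 0.581 -0.169  0.002] 0.45 [391, 229]
tray [0.465 0.41  0.002] 0.98 [172, 271]
finger_plane [0.56  0.088 0.014] 0.54 [295, 236]
chisel [ 0.371  0.126 -0.001] 0.73 [280, 308]
glue_jar [0.69  0.324 0.003] 0.65 [208, 188]
spool_clamp [ 0.692 -0.337 -0.006] 0.58 [452, 190]
blank_1 [ 0.37  -0.081 -0.001] 0.58 [359, 309]
blank_1 [ 0.378 -0.195  0.003] 0.58 [402, 306]
side cam [0.448 0.617 0.677]
mould [ 0.604  0.003 -0.004] 0.77 [270, 263]
holdfast [ 0.667 -0.008  0.101] 0.61 [237, 220]
holdfast [ 0.698 -0.332  0.002] 0.17 [260, 166]
block_1 [ 0.582 -0.164  0.   ] 0.7 [293, 212]
block_1 [ 0.372 -0.079 -0.002] 0.6 [381, 246]
block_1 [ 0.619  0.169 -0.002] 0.57 [244, 327]
finger_plane [0.558 0.087 0.013] 0.92 [284, 291]
chisel [0.372 0.12  0.004] 0.87 [380, 319]
chisel [0.56  0.084 0.016] 0.5 [284, 289]
chisel [ 0.372 -0.077 -0.002] 0.43 [381, 247]
glue_jar [ 0.695  0.325 -0.004] 0.95 [175, 404]
glue_jar [0.559 0.088 0.014] 0.7 [284, 291]
spool_clamp [ 0.696 -0.335  0.   ] 0.85 [261, 167]
spool_clamp [ 0.693  0.325 -0.003] 0.51 [176, 404]
blank_1 [ 0.371 -0.078  0.   ] 0.61 [381, 246]
blank_1 [ 0.378 -0.195  0.003] 0.56 [379, 211]
```

View pics/top0.png

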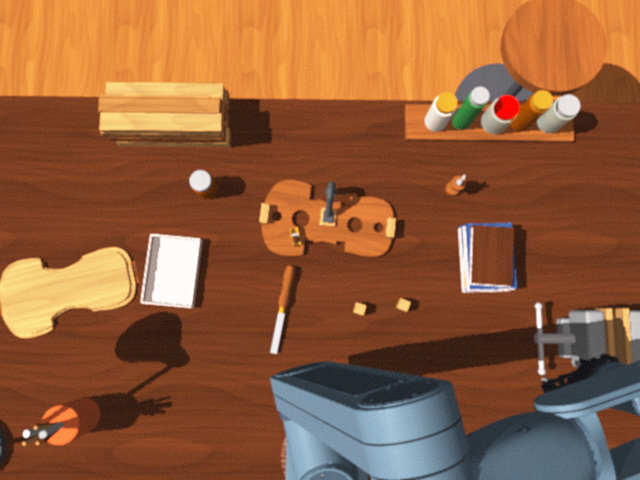

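View pics/side0.png

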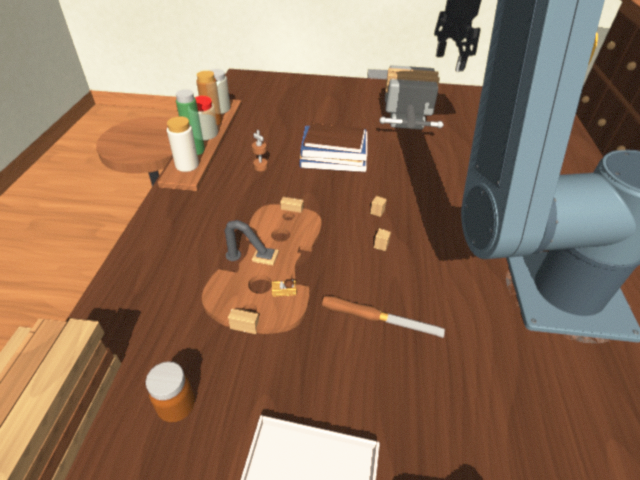

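The top view shows the mould centred at (328,223), blocks at (266,213) and (391,228), the tray at left (172,271) and the notebooks at right (490,258). In the side view the blocks sit at (243,321) and (291,204), with the holdfast arch at (250,235). Network positions agree with the sizes given: block spacing is 0.337 m against 0.333, and mould yaw is about -6.3°. I'll move above the near-right block and turn the tool 32°.

```bash
python3 -m pendant '[[[0.02,-0.007,0.0],[0,0,3],-1],[[0.06,-0.02,0.0],[0,0,7],-1],[[0.10,-0.033,0.01],[0,0,11],-1],[[0.14,-0.046,0.01],[0,0,15],-1],[[0.18,-0.059,0.02],[0,0,19],-1],[[0.22,-0.072,0.02],[0,0,23],-1],[[0.26,-0.085,0.03],[0,0,27],-1],[[0.30,-0.098,0.03],[0,0,30],-1],[[0.34,-0.111,0.04],[0,0,32],-1],[[0.37,-0.121,0.04],[0,0,32],-1]]' 60
python3 - <<'E'
from h import *
s=arm.read_state();R=Ro.from_rotvec(s["ee_rot"]).as_matrix();print(s["time_s"],np.round(s["ee_pos"],4),np.round(R,3).tolist())
print(np.round(R.T@(np.array([.5815,-.1655,.25])-s["ee_pos"]),4))
E
```

```text
time_s: 1.83
ee_pos: [0.521, -0.2228, 0.263]
ee_rot: [-3.136, 0.172, 0.001]
wrist_force: [0.3, -0.8, -0.3]
finger_gap: 0.0855
finger_force: 0.0
1.8333 [ 0.521  -0.2228  0.263 ] [[0.994, -0.109, -0.001], [-0.109, -0.994, 0.001], [-0.001, -0.001, -1.0]]
[ 0.0539 -0.0636  0.013 ]
```

```bash
python3 -m pendant '[[[0.02,-0.02,0.01],[0,0,0],-1],[[0.04,-0.045,0.02],[0,0,0],-1],[[0.05,-0.06,0.04],[0,0,0],-1],[[0.054,-0.0636,0.05],[0,0,0],-1],[[0.054,-0.0636,0.05],[0,0,0],-1],[[0.054,-0.0636,0.05],[0,0,0],-1],[[0.054,-0.0636,0.05],[0,0,0],-1],[[0.054,-0.0636,0.05],[0,0,0],-1],[[0.054,-0.0636,0.05],[0,0,0],-1],[[0.054,-0.0636,0.05],[0,0,0],-1]]' 60
cat >> h.py <<'E'
def wrist(name):
    s=arm.read_state();p=arm.get_image("wrist");R=Ro.from_rotvec(s["ee_rot"]).as_matrix();M=np.array(p["mount"])
    T=np.eye(4);T[:3,:3]=R;T[:3,3]=s["ee_pos"];C=T@M
    p2=dict(p);p2["R"]=C[:3,:3].T;p2["t"]=-C[:3,:3].T@C[:3,3]
    if name: cv2.imwrite(f"pics/{name}.png",p["color"])
    return s,R,p,p2
E
python3 - <<'E'
from h import *
s,R,p,w=wrist("w1");print(np.round(s["ee_pos"],4),s["time_s"])
for d in arm.tip_of("block_1",p)[:3]: print(np.round(d["centre"],4),d["confidence"])
for d in arm.regions_of("block_1",p)[:2]:
    v,u=np.nonzero(d["pixels"]);print(d["confidence"],u.min(),u.max(),v.min(),v.max())
    r=cv2.minAreaRect(np.c_[u,v].astype(np.float32));print(r)
    for c in cv2.boxPoints(r): print(c,np.round(ray(w,c[0],c[1],.036),4),np.round(R.T@(ray(w,c[0],c[1],.036)-s["ee_pos"]),4))
E
```

```text
time_s: 2.67
ee_pos: [0.5803, -0.1685, 0.2149]
ee_rot: [3.136, -0.171, 0.002]
wrist_force: [-0.0, -0.7, 0.4]
finger_gap: 0.0853
finger_force: 0.0
[ 0.5803 -0.1685  0.2149] 2.6667
[ 0.5841 -0.1578  0.0032] 0.74
0.57 297 330 190 274
((313.5, 232.0), (84.0, 33.0), 90.0)
[297. 190.] [ 0.6162 -0.1553  0.036 ] [ 0.0339 -0.0172  0.1789]
[330. 190.] [ 0.614  -0.1752  0.036 ] [0.0339 0.0029 0.1789]
[330. 274.] [ 0.5589 -0.1695  0.036 ] [-0.0214  0.0033  0.1789]
[297. 274.] [ 0.5612 -0.1482  0.036 ] [-0.0215 -0.0182  0.1788]
0.51 0 323 72 354
((161.5, 213.0), (282.0, 323.0), 90.0)
[-8.63376e-15  7.20000e+01] [6.997e-01 1.000e-04 3.600e-02] [ 0.1    -0.1807  0.1789]
[323.  72.] [ 0.6804 -0.1781  0.036 ] [ 0.1002 -0.0014  0.179 ]
[323. 354.] [ 0.4991 -0.1584  0.036 ] [-0.0821 -0.0012  0.1788]
[  0. 354.] [0.5235 0.0659 0.036 ] [-0.0822 -0.227   0.1786]
```

View pics/w1.png

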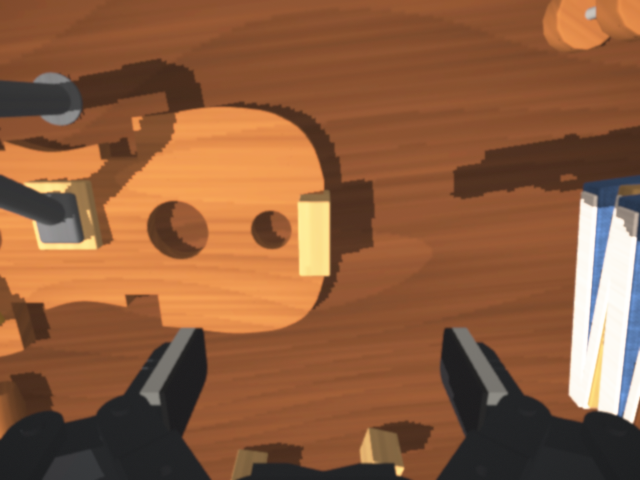

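The wrist view shows the block's top face at u 299–330, v 193–275, with the tool aligned to within a degree. The block centre is about 6 mm in +x and 7 mm in -y in the tool frame. I'll correct that, descend and recheck.

```bash
python3 -m pendant '[[[0.003,-0.003,0.01],[0,0,0],-1],[[0.006,-0.006,0.03],[0,0,0],-1],[[0.006,-0.007,0.05],[0,0,0],-0.4],[[0.006,-0.007,0.065],[0,0,0],-0.4],[[0.006,-0.007,0.075],[0,0,0],-0.4],[[0.006,-0.007,0.08],[0,0,0],-0.4],[[0.006,-0.007,0.08],[0,0,0],-0.4],[[0.006,-0.007,0.08],[0,0,0],-0.4],[[0.006,-0.007,0.08],[0,0,0],-0.4],[[0.006,-0.007,0.08],[0,0,0],-0.4]]' 60
python3 - <<'E'
from h import *
s,R,p,w=wrist("w2");print(np.round(s["ee_pos"],4),s["time_s"],np.round(s["wrist_force"],2))
for d in arm.regions_of("block_1",p)[:2]:
    v,u=np.nonzero(d["pixels"]);print(d["confidence"],u.min(),u.max(),v.min(),v.max())
    r=cv2.minAreaRect(np.c_[u,v].astype(np.float32));print(r)
    for c in cv2.boxPoints(r): print(c,np.round(ray(w,c[0],c[1],.036),4),np.round(R.T@(ray(w,c[0],c[1],.036)-s["ee_pos"]),4))
E
```

```text
time_s: 3.65
ee_pos: [0.5878, -0.1615, 0.135]
ee_rot: [3.136, -0.169, 0.003]
wrist_force: [0.6, 0.3, 0.2]
finger_gap: 0.0597
finger_force: 0.0
[ 0.5878 -0.1615  0.135 ] 3.65 [0.58 0.32 0.24]
0.94 305 351 233 355
((328.0, 294.0), (122.0, 46.0), 90.0)
[305. 233.] [ 0.6205 -0.156   0.036 ] [ 0.0317 -0.009   0.0991]
[351. 233.] [ 0.6184 -0.1756  0.036 ] [0.0317 0.0106 0.0991]
[351. 355.] [ 0.5579 -0.1704  0.036 ] [-0.029  0.012  0.099]
[305. 355.] [ 0.5602 -0.1487  0.036 ] [-0.029  -0.0098  0.099 ]
```

View pics/w2.png

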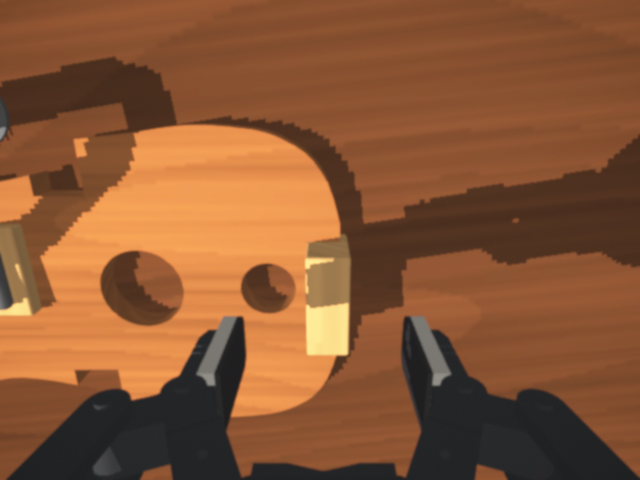

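The block's top face spans u 306–350, v 256–355 (its far end face shows above that). The centre is about -4 mm in x and +1 mm in y in the tool frame. Next I'll descend to tip height and check the forces before closing.

```bash
python3 -m pendant '[[[-0.002,0.001,0.008],[0,0,0],-0.4],[[-0.004,0.001,0.018],[0,0,0],-0.4],[[-0.004,0.001,0.028],[0,0,0],-0.2],[[-0.004,0.001,0.036],[0,0,0],-0.1],[[-0.004,0.001,0.042],[0,0,0],0],[[-0.004,0.001,0.045],[0,0,0],0.1],[[-0.004,0.001,0.045],[0,0,0],0.2],[[-0.004,0.001,0.045],[0,0,0],0.3],[[-0.004,0.001,0.045],[0,0,0],0.4],[[-0.004,0.001,0.045],[0,0,0],0.4]]' 60
python3 - <<'E'
from h import *
s,R,p,w=wrist("w3");print(np.round(s["ee_pos"],4),s["time_s"],np.round(s["wrist_force"],2),s["finger_gap"])
E
```

```text
time_s: 4.58
ee_pos: [0.5835, -0.1619, 0.0894]
ee_rot: [3.137, -0.169, 0.001]
wrist_force: [0.2, 0.0, -0.3]
finger_gap: 0.0258
finger_force: 0.0
[ 0.5835 -0.1619  0.0894] 4.5833 [ 0.22  0.01 -0.3 ] 0.02575480628438669
```

View pics/w3.png

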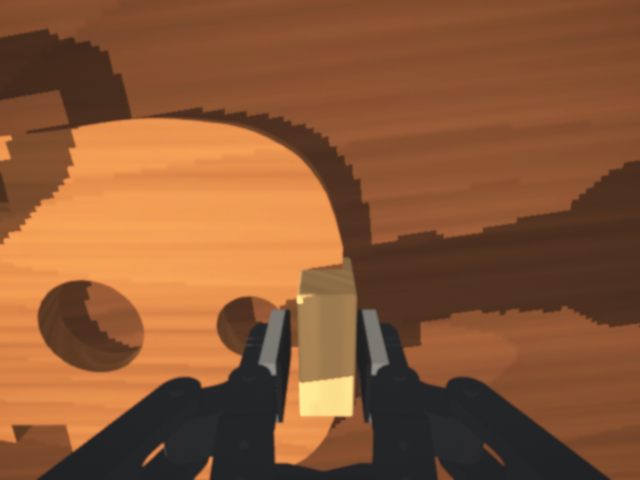

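The block (u 299–355, top face v 293–416) sits centred between the pads with clearance on both sides. Now I'll close.

```bash
python3 -m pendant '[[[0,0.0005,0],[0,0,0],0.5],[[0,0.0005,0],[0,0,0],0.55],[[0,0.0005,0],[0,0,0],0.6],[[0,0.0005,0],[0,0,0],0.7],[[0,0.0005,0],[0,0,0],1],[[0,0.0005,0],[0,0,0],1],[[0,0.0005,0],[0,0,0],1],[[0,0.0005,0],[0,0,0],1],[[0,0.0005,0],[0,0,0],1],[[0,0.0005,0],[0,0,0],1]]' 60
python3 -c "
from h import *
s=arm.read_state();print(np.round(s['ee_pos'],5),np.round(s['wrist_force'],2),s['finger_gap'],s['finger_force'])"
```

```text
time_s: 5.47
ee_pos: [0.5833, -0.1629, 0.0894]
ee_rot: [3.136, -0.169, 0.001]
wrist_force: [-2.5, -5.1, 4.9]
finger_gap: 0.0188
finger_force: 59.3
[ 0.58332 -0.16286  0.08939] [-2.51 -5.15  4.91] 0.018788151464575336 59.26269471645355
```

```bash
python3 -m pendant '[[[0,0,-0.0001],[0,0,0],1],[[0,0,-0.0002],[0,0,0],1],[[0,0,-0.0003],[0,0,0],1],[[0,0,-0.0004],[0,0,0],1],[[0,0,-0.0005],[0,0,0],1],[[0,0,-0.0005],[0,0,0],1],[[0,0,-0.0005],[0,0,0],1],[[0,0,-0.0005],[0,0,0],1],[[0,0,-0.0005],[0,0,0],1],[[0,0,-0.0005],[0,0,0],1]]' 60
python3 -c "
from h import *
s=arm.read_state();print(np.round(s['ee_pos'],5),np.round(s['wrist_force'],2),s['finger_gap'],s['finger_force'])"
```

```text
time_s: 6.3
ee_pos: [0.5833, -0.1628, 0.0896]
ee_rot: [3.136, -0.169, 0.001]
wrist_force: [-0.7, -5.1, 2.7]
finger_gap: 0.0187
finger_force: 59.0
[ 0.58333 -0.16285  0.08955] [-0.69 -5.09  2.66] 0.018692423856143274 59.026737213134766
```

```bash
python3 -m pendant '[[[0,0,-0.0002],[0,0,0],1],[[0,0,-0.0004],[0,0,0],1],[[0,0,-0.0006],[0,0,0],1],[[0,0,-0.0008],[0,0,0],1],[[0,0,-0.001],[0,0,0],1],[[0,0,-0.001],[0,0,0],1],[[0,0,-0.001],[0,0,0],1],[[0,0,-0.001],[0,0,0],1],[[0,0,-0.001],[0,0,0],1],[[0,0,-0.001],[0,0,0],1]]' 60
python3 -c "
from h import *
s=arm.read_state();print(np.round(s['ee_pos'],5),np.round(s['wrist_force'],2),s['finger_gap'],s['finger_force'])"
```

```text
time_s: 7.13
ee_pos: [0.5833, -0.1629, 0.0899]
ee_rot: [3.136, -0.169, 0.001]
wrist_force: [0.7, -6.1, -2.2]
finger_gap: 0.0188
finger_force: 58.7
[ 0.58334 -0.16287  0.08986] [ 0.72 -6.13 -2.17] 0.018843342596392934 58.66523265838623
```

```bash
python3 -m pendant '[[[0,0,-0.0002],[0,0,0],1],[[0,0,-0.0004],[0,0,0],1],[[0,0,-0.0006],[0,0,0],1],[[0,0,-0.0008],[0,0,0],1],[[0,0,-0.001],[0,0,0],1],[[0,0,-0.0012],[0,0,0],1],[[0,0,-0.0012],[0,0,0],1],[[0,0,-0.0012],[0,0,0],1],[[0,0,-0.0012],[0,0,0],1],[[0,0,-0.0012],[0,0,0],1]]' 60
python3 -c "
from h import *
s=arm.read_state();print(np.round(s['ee_pos'],5),np.round(s['wrist_force'],2),s['finger_gap'],s['finger_force'])"
```

```text
time_s: 7.97
ee_pos: [0.5833, -0.1629, 0.0902]
ee_rot: [3.136, -0.169, 0.0]
wrist_force: [2.6, -6.0, -7.5]
finger_gap: 0.0185
finger_force: 58.8
[ 0.58329 -0.16287  0.09021] [ 2.64 -6.01 -7.45] 0.01850087258525526 58.82477045059204
```

```bash
python3 -m pendant '[[[0,0,-0.0002],[0,0,0],1],[[0,0,-0.0004],[0,0,0],1],[[0,0,-0.0006],[0,0,0],1],[[0,0,-0.0008],[0,0,0],1],[[0,0,-0.001],[0,0,0],1],[[0,0,-0.0011],[0,0,0],1],[[0,0,-0.0011],[0,0,0],1],[[0,0,-0.0011],[0,0,0],1],[[0,0,-0.0011],[0,0,0],1],[[0,0,-0.0011],[0,0,0],1]]' 60
python3 -c "
from h import *
s=arm.read_state();print(np.round(s['ee_pos'],5),np.round(s['wrist_force'],2),s['finger_gap'],s['finger_force'])"
```

```text
time_s: 8.8
ee_pos: [0.5833, -0.1629, 0.0905]
ee_rot: [3.137, -0.169, -0.0]
wrist_force: [4.6, -7.4, -13.6]
finger_gap: 0.0187
finger_force: 58.9
[ 0.58331 -0.16289  0.09052] [  4.57  -7.44 -13.58] 0.018666827635651573 58.94073843955994
```

This joint is bearing 13.6 N, so it is sound. I'll hold the pull.

```bash
for i in 1 2; do python3 -m pendant '[[[0,0,0],[0,0,0],1],[[0,0,0],[0,0,0],1],[[0,0,0],[0,0,0],1],[[0,0,0],[0,0,0],1],[[0,0,0],[0,0,0],1],[[0,0,0],[0,0,0],1],[[0,0,0],[0,0,0],1],[[0,0,0],[0,0,0],1],[[0,0,0],[0,0,0],1],[[0,0,0],[0,0,0],1]]' 60 | egrep 'time|pos|wrist'; done
```

```text
time_s: 9.63
ee_pos: [0.5833, -0.1629, 0.0905]
wrist_force: [4.7, -7.3, -13.8]
time_s: 10.47
ee_pos: [0.5833, -0.1629, 0.0905]
wrist_force: [4.9, -7.5, -14.2]
```

```bash
python3 -m pendant '[[[0,0,0.0006],[0,0,0],1],[[0,0,0.0012],[0,0,0],1],[[0,0,0.0018],[0,0,0],1],[[0,0,0.0024],[0,0,0],1],[[0,0,0.0029],[0,0,0],1],[[0,0,0.0029],[0,0,0],1],[[0,0,0.0029],[0,0,0],0.4],[[0,0,0.0029],[0,0,0],0.2],[[0,0,0.0029],[0,0,0],0],[[0,0,0.0029],[0,0,0],-0.2]]' 60
python3 -m pendant '[[[0,0,-0.01],[0,0,0],-0.3],[[0,0,-0.03],[0,0,0],-0.3],[[0,0,-0.06],[0,0,0],-0.3],[[0,0,-0.09],[0,0,0],-0.3],[[0,0,-0.11],[0,0,0],-0.3],[[0,0,-0.12],[0,0,0],-0.3],[[0,0,-0.12],[0,0,0],-0.3],[[0,0,-0.12],[0,0,0],-0.3],[[0,0,-0.12],[0,0,0],-0.3],[[0,0,-0.12],[0,0,0],-0.3]]' 60
python3 - <<'E'
from h import *
s,R,p,w=wrist("w4");print(np.round(s["ee_pos"],4),s["time_s"],np.round(s["wrist_force"],2))
for d in arm.tip_of("block_1",p)[:2]: print(np.round(d["centre"],4),d["confidence"])
yb=R[:,1];t=np.array([.5833,-.1625,0])-.333*yb;print("other",t, np.round(R.T@(np.r_[t[:2],.215]-s["ee_pos"]),4))
E
```

```text
time_s: 11.3
ee_pos: [0.5828, -0.1616, 0.0894]
ee_rot: [-3.136, 0.169, 0.001]
wrist_force: [0.3, 0.1, 0.2]
finger_gap: 0.0509
finger_force: 0.0
time_s: 12.13
ee_pos: [0.5822, -0.1619, 0.2079]
ee_rot: [-3.136, 0.169, 0.005]
wrist_force: [-1.0, 0.5, 0.1]
finger_gap: 0.0559
finger_force: 0.0
[ 0.5822 -0.1619  0.2079] 12.1333 [-0.97  0.52  0.07]
[ 0.5831 -0.1614  0.001 ] 0.57
other [6.19115031e-01 1.68568144e-01 4.09497801e-04] [ 0.0012 -0.3325 -0.0067]
```

```bash
python3 -m pendant '[[[0,-0.02,-0.005],[0,0,0],-0.3],[[0,-0.05,-0.01],[0,0,0],-0.3],[[0,-0.09,-0.01],[0,0,0],-0.3],[[0,-0.13,-0.01],[0,0,0],-0.3],[[0,-0.17,-0.01],[0,0,0],-0.3],[[0,-0.21,-0.01],[0,0,0],-0.3],[[0,-0.25,-0.01],[0,0,0],-0.3],[[0,-0.29,-0.01],[0,0,0],-0.3],[[0.001,-0.32,-0.01],[0,0,0],-0.3],[[0.001,-0.332,-0.01],[0,0,0],-0.3]]' 60
python3 -m pendant '[[[0,0,0.02],[0,0,0],-0.3],[[0,0,0.04],[0,0,0],-0.3],[[0,0,0.06],[0,0,0],-0.3],[[0,0,0.075],[0,0,0],-0.3],[[0,0,0.083],[0,0,0],-0.3],[[0,0,0.083],[0,0,0],-0.3],[[0,0,0.083],[0,0,0],-0.3],[[0,0,0.083],[0,0,0],-0.3],[[0,0,0.083],[0,0,0],-0.3],[[0,0,0.083],[0,0,0],-0.3]]' 60
python3 - <<'E'
from h import *
s,R,p,w=wrist("w5");print(np.round(s["ee_pos"],4),s["time_s"],np.round(s["wrist_force"],2))
for d in arm.tip_of("block_1",p)[:2]: print(np.round(d["centre"],4),d["confidence"])
for d in arm.regions_of("block_1",p)[:1]:
    v,u=np.nonzero(d["pixels"]);print(d["confidence"],u.min(),u.max(),v.min(),v.max())
E
```

```text
time_s: 13.07
ee_pos: [0.6193, 0.1722, 0.2188]
ee_rot: [-3.136, 0.163, 0.002]
wrist_force: [0.1, -0.6, -0.3]
finger_gap: 0.0555
finger_force: 0.0
time_s: 13.9
ee_pos: [0.6204, 0.1677, 0.138]
ee_rot: [-3.137, 0.169, -0.003]
wrist_force: [-0.2, 0.8, 0.6]
finger_gap: 0.0555
finger_force: 0.0
[0.6204 0.1677 0.138 ] 13.9 [-0.17  0.76  0.57]
[0.6168 0.1691 0.0014] 0.55
0.69 301 345 228 346
```

View pics/w5.png

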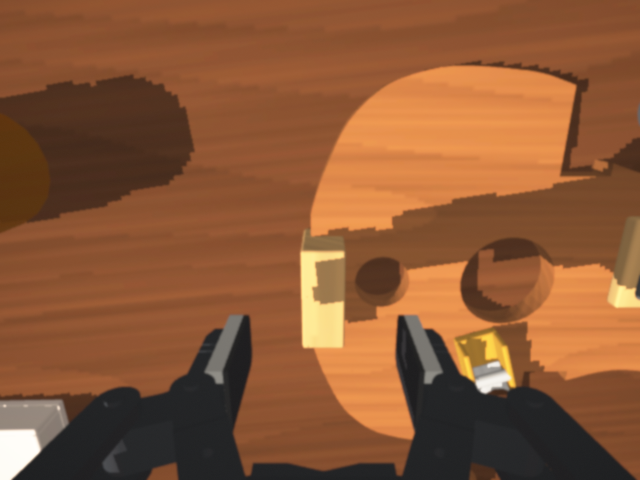

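The block's top face is at u 302–345, v 250–346, midway between the pads (235 and 412). The plane at (485,365) is clear of the inner finger. I'll descend and close.

```bash
python3 -m pendant '[[[0,-0.0005,0.01],[0,0,0],-0.3],[[0,-0.0005,0.022],[0,0,0],-0.3],[[0,-0.0005,0.032],[0,0,0],-0.2],[[0,-0.0005,0.04],[0,0,0],-0.1],[[0,-0.0005,0.046],[0,0,0],0],[[0,-0.0005,0.0485],[0,0,0],0.1],[[0,-0.0005,0.0485],[0,0,0],0.2],[[0,-0.0005,0.0485],[0,0,0],0.3],[[0,-0.0005,0.0485],[0,0,0],0.4],[[0,-0.0005,0.0485],[0,0,0],0.4]]' 60
python3 -m pendant '[[[0,0,0],[0,0,0],0.5],[[0,0,0],[0,0,0],0.55],[[0,0,0],[0,0,0],0.6],[[0,0,0],[0,0,0],0.7],[[0,0,0],[0,0,0],1],[[0,0,0],[0,0,0],1],[[0,0,0],[0,0,0],1],[[0,0,0],[0,0,0],1],[[0,0,0],[0,0,0],1],[[0,0,0],[0,0,0],1]]' 60
```

```text
time_s: 14.88
ee_pos: [0.6202, 0.1683, 0.0889]
ee_rot: [-3.137, 0.169, -0.002]
wrist_force: [0.1, 0.4, 0.1]
finger_gap: 0.0256
finger_force: 0.0
time_s: 15.72
ee_pos: [0.6201, 0.1681, 0.0891]
ee_rot: [3.137, -0.169, 0.002]
wrist_force: [-0.5, -1.9, 6.1]
finger_gap: 0.0186
finger_force: 59.5
```

Now pull gently, in steps, watching whether this block slides.

```bash
python3 -m pendant '[[[0,0,-0.0003],[0,0,0],1],[[0,0,-0.0006],[0,0,0],1],[[0,0,-0.0009],[0,0,0],1],[[0,0,-0.0012],[0,0,0],1],[[0,0,-0.0015],[0,0,0],1],[[0,0,-0.0018],[0,0,0],1],[[0,0,-0.002],[0,0,0],1],[[0,0,-0.002],[0,0,0],1],[[0,0,-0.002],[0,0,0],1],[[0,0,-0.002],[0,0,0],1]]' 60
python3 -m pendant '[[[0,0,-0.0002],[0,0,0],1],[[0,0,-0.0004],[0,0,0],1],[[0,0,-0.0006],[0,0,0],1],[[0,0,-0.0008],[0,0,0],1],[[0,0,-0.001],[0,0,0],1],[[0,0,-0.0012],[0,0,0],1],[[0,0,-0.0013],[0,0,0],1],[[0,0,-0.0013],[0,0,0],1],[[0,0,-0.0013],[0,0,0],1],[[0,0,-0.0013],[0,0,0],1]]' 60
```

```text
time_s: 16.55
ee_pos: [0.62, 0.1682, 0.0903]
ee_rot: [-3.137, 0.169, -0.001]
wrist_force: [3.1, -0.7, -2.3]
finger_gap: 0.0189
finger_force: 58.7
time_s: 17.38
ee_pos: [0.6199, 0.1682, 0.0917]
ee_rot: [-3.137, 0.169, -0.0]
wrist_force: [3.7, -0.5, -2.3]
finger_gap: 0.0189
finger_force: 58.7
```

The force stays at about 2.3 N while the tool rises 1:1, so the block is sliding and this joint has failed. I'll draw it out straight up.

```bash
python3 -m pendant '[[[0,0,-0.002],[0,0,0],1],[[0,0,-0.004],[0,0,0],1],[[0,0,-0.006],[0,0,0],1],[[0,0,-0.008],[0,0,0],1],[[0,0,-0.010],[0,0,0],1],[[0,0,-0.012],[0,0,0],1],[[0,0,-0.014],[0,0,0],1],[[0,0,-0.016],[0,0,0],1],[[0,0,-0.018],[0,0,0],1],[[0,0,-0.020],[0,0,0],1]]' 60
python3 -m pendant '[[[0,0,-0.005],[0,0,0],1],[[0,0,-0.012],[0,0,0],1],[[0,0,-0.02],[0,0,0],1],[[0,0,-0.03],[0,0,0],1],[[0,0,-0.04],[0,0,0],1],[[0,0,-0.05],[0,0,0],1],[[0,0,-0.06],[0,0,0],1],[[0,0,-0.068],[0,0,0],1],[[0,0,-0.074],[0,0,0],1],[[0,0,-0.075],[0,0,0],1]]' 60
python3 - <<'E'
from h import *
s,R,p,w=wrist("w6");print(np.round(s["ee_pos"],4),s["time_s"],np.round(s["wrist_force"],2))
q=arm.get_image("top");ds=arm.tip_of("tray",q)+arm.tip_of("tray",arm.get_image("side"))
for d in ds: print(np.round(d["centre"],4),d["confidence"])
m=arm.regions_of("tray",q)[0]["pixels"];v,u=np.nonzero(m);r=cv2.minAreaRect(np.c_[u,v].astype(np.float32))
c=[ray(q,*x,.025) for x in cv2.boxPoints(r)];print(np.round(c,3),np.round(np.mean(c,0),3))
print(np.round(R.T@(np.r_[np.array(np.mean(c,0))[:2],.195]-s["ee_pos"]),4))
E
```

```text
time_s: 18.22
ee_pos: [0.6194, 0.1683, 0.1118]
ee_rot: [3.137, -0.169, -0.001]
wrist_force: [0.2, 0.0, -0.6]
finger_gap: 0.0186
finger_force: 58.9
time_s: 19.05
ee_pos: [0.6204, 0.1683, 0.1884]
ee_rot: [-3.137, 0.169, -0.004]
wrist_force: [0.4, 0.6, 0.7]
finger_gap: 0.0187
finger_force: 58.9
[0.6204 0.1683 0.1884] 19.05 [0.44 0.59 0.74]
[4.656e-01 4.112e-01 3.000e-04] 0.67
[[0.382 0.481 0.025]
 [0.565 0.465 0.025]
 [0.548 0.343 0.025]
 [0.366 0.362 0.025]] [0.465 0.413 0.025]
[-0.1807 -0.2262 -0.0069]
```

View pics/w6.png

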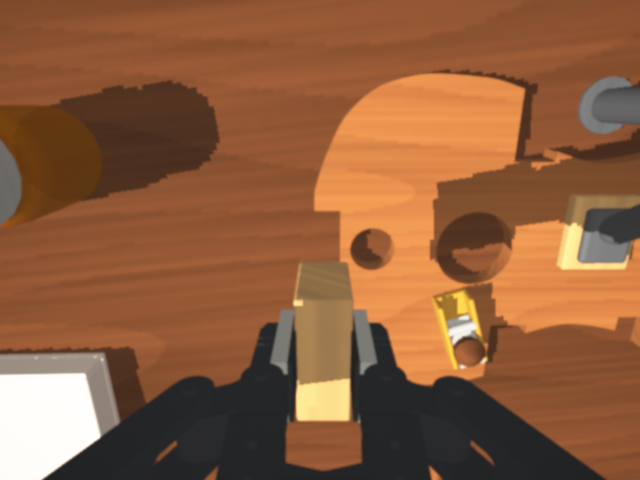

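The block is held squarely in the pads at (325,340) and the recess at (325,230) is empty. I'll carry it over the tray centre at (0.465, 0.412).

```bash
python3 -m pendant '[[[-0.008,-0.01,0],[0,0,0],1],[[-0.024,-0.03,0],[0,0,0],1],[[-0.044,-0.055,0],[0,0,0],1],[[-0.068,-0.085,0],[0,0,0],1],[[-0.092,-0.115,0],[0,0,0],1],[[-0.116,-0.145,0],[0,0,0],1],[[-0.14,-0.175,0],[0,0,0],1],[[-0.16,-0.2,0],[0,0,0],1],[[-0.174,-0.218,0],[0,0,0],1],[[-0.181,-0.226,0],[0,0,0],1]]' 60
python3 -m pendant '[[[0,0,0.005],[0,0,0],1],[[0,0,0.012],[0,0,0],1],[[0,0,0.02],[0,0,0],1],[[0,0,0.03],[0,0,0],1],[[0,0,0.04],[0,0,0],1],[[0,0,0.05],[0,0,0],1],[[0,0,0.06],[0,0,0],1],[[0,0,0.068],[0,0,0],1],[[0,0,0.074],[0,0,0],1],[[0,0,0.075],[0,0,0],1]]' 60
python3 - <<'E'
from h import *
s,R,p,w=wrist("w7");print(np.round(s["ee_pos"],4),s["time_s"],np.round(s["wrist_force"],2))
E
```

```text
time_s: 20.18
ee_pos: [0.4611, 0.4154, 0.1863]
ee_rot: [-3.137, 0.164, 0.002]
wrist_force: [-0.6, -0.1, -0.4]
finger_gap: 0.0185
finger_force: 58.9
time_s: 21.02
ee_pos: [0.4636, 0.4119, 0.1099]
ee_rot: [3.136, -0.169, -0.003]
wrist_force: [0.5, -0.1, -0.8]
finger_gap: 0.0189
finger_force: 58.9
[0.4636 0.4119 0.1099] 21.0167 [ 0.47 -0.1  -0.8 ]
```

View pics/w7.png

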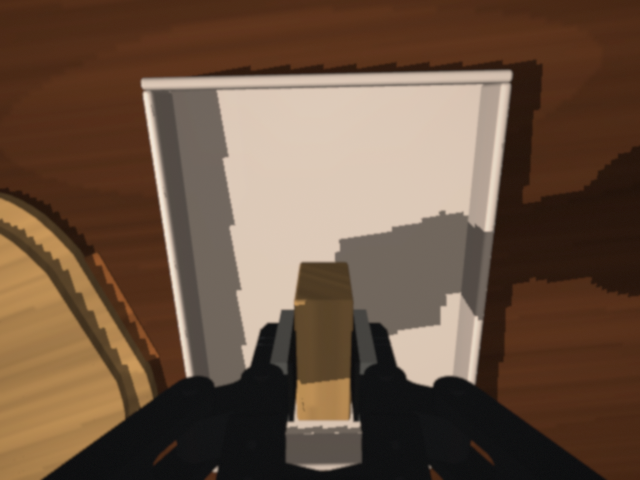

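The block is centred between the tray walls (170–490 at the far side), with its bottom about 16 mm above the floor. I'll lower it until it touches.

```bash
python3 -m pendant '[[[0,0,0.003],[0,0,0],1],[[0,0,0.006],[0,0,0],1],[[0,0,0.009],[0,0,0],1],[[0,0,0.012],[0,0,0],1],[[0,0,0.0135],[0,0,0],1],[[0,0,0.0145],[0,0,0],1],[[0,0,0.015],[0,0,0],1],[[0,0,0.015],[0,0,0],1],[[0,0,0.015],[0,0,0],1],[[0,0,0.015],[0,0,0],1]]' 60
python3 -m pendant '[[[0,0,0.0003],[0,0,0],1],[[0,0,0.0006],[0,0,0],1],[[0,0,0.0009],[0,0,0],1],[[0,0,0.0012],[0,0,0],1],[[0,0,0.0015],[0,0,0],1],[[0,0,0.0015],[0,0,0],1],[[0,0,0.0015],[0,0,0],1],[[0,0,0.0015],[0,0,0],1],[[0,0,0.0015],[0,0,0],1],[[0,0,0.0015],[0,0,0],1]]' 60
```

```text
time_s: 21.9
ee_pos: [0.4642, 0.4124, 0.0968]
ee_rot: [-3.137, 0.169, -0.0]
wrist_force: [-0.2, -0.2, -0.2]
finger_gap: 0.0188
finger_force: 58.9
time_s: 22.73
ee_pos: [0.4641, 0.4124, 0.0951]
ee_rot: [-3.137, 0.169, -0.0]
wrist_force: [-0.1, 0.1, -0.6]
finger_gap: 0.0186
finger_force: 58.9
```

```bash
python3 -m pendant '[[[0,0,0.0003],[0,0,0],1],[[0,0,0.0006],[0,0,0],1],[[0,0,0.0009],[0,0,0],1],[[0,0,0.0012],[0,0,0],1],[[0,0,0.0015],[0,0,0],1],[[0,0,0.0017],[0,0,0],1],[[0,0,0.0018],[0,0,0],1],[[0,0,0.0018],[0,0,0],1],[[0,0,0.0018],[0,0,0],1],[[0,0,0.0018],[0,0,0],1]]' 60
```

```text
time_s: 23.57
ee_pos: [0.4642, 0.4124, 0.0933]
ee_rot: [-3.137, 0.169, 0.0]
wrist_force: [-0.3, -0.0, 0.1]
finger_gap: 0.0185
finger_force: 58.9
```

```bash
python3 -m pendant '[[[0,0,0.0002],[0,0,0],1],[[0,0,0.0004],[0,0,0],1],[[0,0,0.0006],[0,0,0],1],[[0,0,0.0008],[0,0,0],1],[[0,0,0.001],[0,0,0],1],[[0,0,0.001],[0,0,0],1],[[0,0,0.001],[0,0,0],1],[[0,0,0.001],[0,0,0],1],[[0,0,0.001],[0,0,0],1],[[0,0,0.001],[0,0,0],1]]' 60
```

```text
time_s: 24.4
ee_pos: [0.4642, 0.4124, 0.0931]
ee_rot: [-3.137, 0.169, -0.001]
wrist_force: [-1.1, -0.9, 5.8]
finger_gap: 0.0186
finger_force: 59.8
```

Contact at 5.8 N means it is seated on the floor. I'll ease the load, open slowly and rise.

```bash
python3 -m pendant '[[[0,0,-0.0004],[0,0,0],1],[[0,0,-0.0007],[0,0,0],1],[[0,0,-0.0007],[0,0,0],0.5],[[0,0,-0.0007],[0,0,0],0.45],[[0,0,-0.0007],[0,0,0],0.4],[[0,0,-0.0007],[0,0,0],0.3],[[0,0,-0.0007],[0,0,0],0.2],[[0,0,-0.0007],[0,0,0],0],[[0,0,-0.0007],[0,0,0],-0.2],[[0,0,-0.0007],[0,0,0],-0.2]]' 30
python3 -m pendant '[[[0,0,-0.005],[0,0,0],-0.2],[[0,0,-0.015],[0,0,0],-0.2],[[0,0,-0.03],[0,0,0],-0.2],[[0,0,-0.05],[0,0,0],-0.2],[[0,0,-0.07],[0,0,0],-0.2],[[0,0,-0.09],[0,0,0],-0.2],[[0,0,-0.11],[0,0,0],-0.2],[[0,0,-0.12],[0,0,0],-0.2],[[0,0,-0.12],[0,0,0],-0.2],[[0,0,-0.12],[0,0,0],-0.2]]' 60
python3 - <<'E'
from h import *
s,R,p,w=wrist("w8");print(np.round(s["ee_pos"],4),s["time_s"],np.round(s["wrist_force"],2))
for n in ("wrist","side"):
    for d in arm.tip_of("block_1",arm.get_image(n)): print(n,np.round(d["centre"],4),d["confidence"])
E
```

```text
time_s: 25.23
ee_pos: [0.4642, 0.4124, 0.093]
ee_rot: [-3.137, 0.169, -0.0]
wrist_force: [1.0, 1.5, -0.2]
finger_gap: 0.051
finger_force: 0.0
time_s: 26.07
ee_pos: [0.4642, 0.4124, 0.2136]
ee_rot: [-3.136, 0.169, -0.002]
wrist_force: [0.6, 0.0, -0.0]
finger_gap: 0.0509
finger_force: 0.0
[0.4642 0.4124 0.2136] 26.0667 [ 0.6   0.04 -0.03]
wrist [0.4612 0.4121 0.0057] 0.64
```

View pics/w8.png

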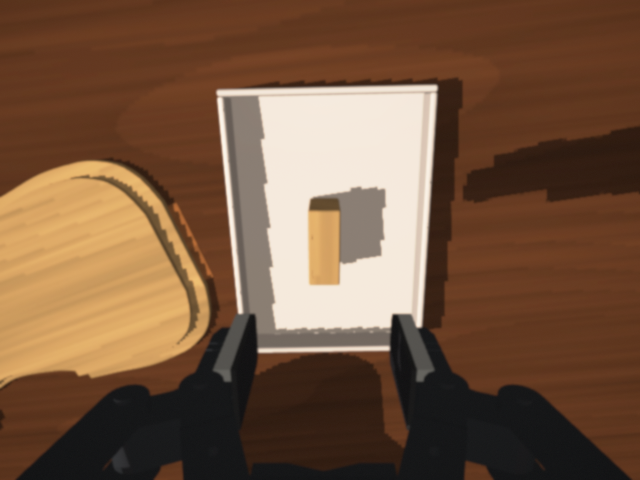

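The block stands upright at (324,245) in the middle of the tray, released, and the robot is clear. I'll hand it in.

```bash
python3 -c "
from plant import arm
print(arm.finish_job())"
```

```text
the job is handed in; nothing more can be done
None
```

I handed the job in at about 26 s with no verdict returned: the narrow-bout joint held about 14 N for over a second and stays in place, while the wide-bout block slid at 2–3 N, so I drew it out and set it upright in the white tray.

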